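# Cradle the grinder shaft and cap its end

### The arm

A 7-joint arm with a two-finger parallel gripper is mounted at the origin on the work surface. World frame = base frame: x ahead of the robot, y to its left, z up, the work surface at z = 0. Lengths are in m, angles in rad, forces in N, time in s.
With the tool pointing down it reaches from about 0.425 to 0.875 m from the base axis. Payload 8.4 kg.
Tool frame: the origin (TCP) lies at the very end of the fingers, on their centre line; the grasp point (between the pads) lies 19 mm behind it (tcp_to_grasp is the z of the grasp point in the tool frame, in m); z points along the fingers, y is the direction in which the jaws open and shut (so a half turn about z gives the same grasp; the last joint's range is limited). The gripper opens to 87 mm and grips with 3 to 60 N. Pads are 19 mm wide; open, the fingers measure 117 mm over their backs; the gripper's body (75 mm by 190 mm) begins 51 mm behind the grasp point.
Start: joints at [-1.406, 0.333, 0.04, 1.465, -0.013, 1.343, -0.059], TCP at [0.169, 0.627, 0.199] pointing down, gripper open.
Joint ranges: [-2.58, 2.58], [-0.38, 2.09], [-1.3, 1.39], [0.25, 2.4], [-1.5, 4.64], [0.08, 2.09], [-2.65, 2.65]. Speed limits (rad/s): [2.22, 2.22, 2.79, 2.79, 3.14, 3.14, 3.14].

### API

Orientations are given as a unit quaternion [x, y, z, w].
In Python, from station import get_state, capture, camera_params, hand_in, tcp_to_grasp gives the robot as it stands.
- The arm moves only by the tool jog_arm, never from a script. Its argument "motion" is a list of rows, each a list of 3 entries, a list of its own where there are three numbers: the gripper command: -1 is shut, 1 is fully open, values between are in proportion, then the shift along the tool's x, y, z in m, then the turn, a rotation vector about the tool's x, y, z in degrees. In form: [[gripper, [x, y, z], [rx, ry, rz]], ...]. A call has 1 to 20 rows; each row shifts and turns the commanded pose from where the row before left it, along the tool's axes as they then stand; what a row does not reach is not made up. A row lasts 1/10 s, in which the tool goes at most 50 mm and 8.59 degrees, less where a joint would pass 70% of its speed; a pose out of reach is approached as far as the arm can. A call is refused whole if a number of a shift passes 0.05 or a number of a turn 8.59, either way. A call with a gripper value outside its range is refused whole. The fingers move at their own pace and stop on an object; "grip_force" is the grip in N (left out, the last holds). Time passes only in rows, so rows that do not move let the fingers close. It gives the time, the measured TCP pose, the force and the opening at its end, in the units of the state.
- get_state(): the state, without advancing time (a new reading comes with each control period).
- capture(name): name is "scene" or "top"; returns (picture, depth): 480x640x3 uint8, blue, green, red; 480x640 float32, m along the optical axis (not along the pixel's ray), 0 where there is no reading.
- camera_params(name): a dict with "K" (3x3 intrinsics, pixels), "rvec" (rotation vector, rad) and "tvec" (3), from world to camera coordinates, as OpenCV has them. Camera axes: x right, y down, z forward; pixel columns grow to the right and rows downward; lengths in m; the calibration is good to about 2 mm. A picture is of the moment at which its call begins. camera_params takes no time and is no camera call.
- hand_in(): hands the job in, once; it reports no verdict.
The state is a dict: "t": time; "qpos": joint angles; "qd": joint speeds; "effort": joint torques, N m; "tcp_pos": TCP position; "orientation": TCP orientation; "force": force on the tool from outside, world axes, zero at the start; "wrist_torque": the same for the moment, N m; "gripper_width": finger opening in m.
Only numpy, scipy, OpenCV 4.12 (cv2) and the standard library are available. Lean on these libraries where they do the work, as an engineer would, in place of code of your own. Each camera call takes 0.05 s, during which the arm holds its last target. There are 200 camera calls.

### The job

Pull the red bellows cap back along its slide, then set the grinder's burr shaft down gently (not dropped) in the two saddle notches of the wooden cradle, so that it lies level with the saddle by the burr between burr and flange and the thin end facing the cap. Then push the cap fully home over the thin end and let go. Leave the tamper, dosing cup, glass cup and canister standing where they are.

Things in the scene. Friction and masses are not known exactly. Their poses are not given: they have to be found in the camera images.
- cradle: Fixed wooden cradle. Origin: underside, midway between its saddles; x runs along the notch line towards the red cap, z up. Dark base 235 x 64 x 12 mm (x -80 to 155). Rightly seated, the shaft's origin lies at cradle (0, 0, 75) mm, axis level along x, 5 mm axial play each way; the wrong way round it slopes by 6 degrees.
- burr_saddle (a point): Bottom of the 90 degree V notch of the burr saddle (takes the journal r 9 between burr and flange): cradle x = -53, 62.3 mm above the counter. The saddle is Y-shaped, 8 mm thick, 46 mm across its arms, arms up to 80 mm high.
- thin_saddle (a point): Bottom of the 90 degree V notch of the thin saddle (takes the thin journal): cradle x = +50, 67.9 mm above the counter. Y-shaped, 10 mm thick, 46 mm across its arms, arms up to 85 mm high.
- cap (a joint): Slide of the red cap along the cradle's x axis, in m: 0 = fully home (over the shaft's end), 0.042 = fully pulled back. Starts home or nearly home, in the way of the shaft. Stiff: about 3 N of friction, stays where left.
- cap_grip (a point): Middle of the hard red bellows cap, a cup on its side: 30 mm across (33 over the ribs), 36 long, mouth towards the saddles, bore 20, 32 deep. 75 mm above the counter; with the slide at 0 it lies at cradle x = 90 mm (mouth at 72) and moves with it. It stands on a post 10 mm wide, so its sides can be pinched from above.
- shaft: Loose burr shaft, about 170 g. Origin midway on its axis, x from burr to thin end, rolled any way. Along x in mm: -95 to -62 burr, radius 12 to 17; to -44 journal r 9; to -39 flange r 12; to 28 plain middle r 7 (grip here; centre of mass near -5); to 38 brass hexagon 34 across flats; to 95 thin journal r 5. Starts lying in the tray on burr and hexagon, axis 23 mm above the counter.
- burr_end (a point): Centre of the burr's end face, shaft x = -95 mm.
- thin_end (a point): Centre of the thin end's face, shaft x = +95 mm.
- tray: Bamboo tray fixed to the counter, 290 x 290 mm, floor 6 mm above the counter, rim 12 mm high and 6 mm wide. Origin: centre of underside.
- tamper: Loose steel tamper standing in a corner of the tray, foot 57 mm across, 76 mm tall; origin: centre of underside. Leave alone.
- dosing_cup: Loose black open dosing cup standing in a corner of the tray, 54 mm across, 42 mm tall; origin: centre of underside. Leave alone.
- cup: Loose glass espresso cup standing beside the cradle, 58 mm across, 58 mm tall; origin: centre of underside. Leave alone.
- canister: Loose clear canister of beans with black latched lid, 88 mm across (102 over the latch), 123 mm tall; origin: centre of underside. Leave alone.
There are look-alikes about, which are no part of the job. Leave any yellow look-alike of the cradle alone.

How it is judged:
On the way, in this order (a step that is already met when the one before it is completed fails the run):
1. the cap is pulled back clear (slide above 28 mm) (value of joint cap above 0.028 m), for 0.1 s.
2. the shaft lies level in both notches, the right way round, at rest (x of burr_end in the frame of cradle between -0.102 and -0.088 m and y of burr_end in the frame of cradle between -0.004 and 0.004 m and z of burr_end in the frame of cradle between 0.071 and 0.079 m and x of thin_end in the frame of cradle between 0.088 and 0.102 m and y of thin_end in the frame of cradle between -0.004 and 0.004 m and z of thin_end in the frame of cradle between 0.071 and 0.079 m and linear speed of shaft below 0.02 m/s and angular speed of shaft below 0.3 rad/s), for 0.2 s.
At the end, for the whole second after the job is handed in: The shaft rests in both notches, thin end to the cap: both end centres within 4 mm of the notch line sideways and in height and within 7 mm of their place lengthwise; the cap's slide is within 3 mm of fully home; the four bystanders stand upright (within 0.1 rad); all at rest and released (all of step 2 and value of joint cap below 0.003 m and angle between each of tamper, dosing_cup, cup, canister's own z axis and vertical below 0.1 rad); the robot touches nothing.
It fails at once if the tamper is knocked over or shifted by more than 20 mm (distance of tamper from where it was at the start of the episode above 0.02 m or angle between tamper's own z axis and vertical above 0.4 rad).
It fails at once if the dosing cup is knocked over or shifted by more than 20 mm (distance of dosing_cup from where it was at the start of the episode above 0.02 m or angle between dosing_cup's own z axis and vertical above 0.4 rad).
It fails at once if the glass cup is knocked over or shifted by more than 20 mm (distance of cup from where it was at the start of the episode above 0.02 m or angle between cup's own z axis and vertical above 0.4 rad).
It fails at once if the canister is knocked over or shifted by more than 20 mm (distance of canister from where it was at the start of the episode above 0.02 m or angle between canister's own z axis and vertical above 0.4 rad).
It fails at once if the shaft is rammed into the cradle (over 45 N) or falls into it (faster than 0.45 m/s within 25 mm above its seat, as after a drop of over 10 mm) (contact force between shaft and cradle above 45 N or (x of shaft in the frame of cradle between -0.05 and 0.05 m and y of shaft in the frame of cradle between -0.03 and 0.03 m and z of shaft in the frame of cradle between 0.03 and 0.1 m and linear speed of shaft above 0.45 m/s)).
It also fails if it takes over 72 s, if anything falls off the work surface, if the arm or the gripper's body presses on something with over 40 N, if the wrist force passes 120 N, or if a joint passes its speed limit or range.

## Working session

There is one attempt and no reset: what is moved stays moved. The work goes in short steps, Python scripts to look and compute and a tool call to move; the robot and the scene stay as the last step left them, time stands still between calls to the robot, and variables do not carry over. Pictures are saved under pics/ and viewed, about 8 in all and at most 12, crops included, and the job is handed in when it is done.

Besides the shell and the picture viewer there is one more tool, called after "Request:" by a JSON object that holds its "method" and its "body", one argument or row to a line. jog_arm: Moves the arm, as the interface text tells. Its arguments: {"type":"object","properties":{"motion":{"type":"array"},"grip_force":{"type":"number"}},"required":["motion"]}

```bash
mkdir -p pics; cat > h.py <<'E'
import numpy as np,cv2
from station import *
def cam(n):
    p=camera_params(n);R=cv2.Rodrigues(np.array(p['rvec'],float))[0];return np.array(p['K'],float),R,np.array(p['tvec'],float).ravel()
def cloud(n,d):
    K,R,t=cam(n);v,u=np.mgrid[0:480,0:640]
    P=np.stack([(u-K[0,2])/K[0,0]*d,(v-K[1,2])/K[1,1]*d,d],-1)
    W=(P-t)@R; W[d==0]=np.nan; return W
def ray(n,u,v,z):
    K,R,t=cam(n);r=np.linalg.inv(K)@[u,v,1.]@R;c=-R.T@t
    return c+r*(z-c[2])/r[2]
def proj(n,X):
    K,R,t=cam(n);q=K@(R@np.asarray(X,float)+t);return q[:2]/q[2]
E
python3 - <<'E'
from h import *
for n in ['scene','top']:
    p,d=capture(n);cv2.imwrite(f'pics/{n}0.png',p);np.save(f'pics/{n}0.npy',d)
    K,R,t=cam(n);print(n,K[0,0],-R.T@t,R.round(2).tolist())
print(get_state(),tcp_to_grasp)
E
```

```text
scene 572.3289943338249 [1.29476737 0.06698248 1.10225604] [[-0.19, 0.98, 0.01], [0.8, 0.16, -0.58], [-0.57, -0.1, -0.82]]
top 512.9512184387733 [ 0.43306414 -0.04319147  1.25874911] [[0.0, -1.0, 0.02], [-0.99, -0.0, -0.12], [0.12, -0.02, -0.99]]
{'t': 0.1, 'qpos': array([-1.40621026,  0.3338354 ,  0.03985001,  1.46621597, -0.01340592,
        1.34332171, -0.05847389]), 'qd': array([ 0.00107594,  0.00023392,  0.00211493, -0.00268249, -0.00150357,
       -0.00104493, -0.00026915]), 'effort': array([ 3.88548709e-03, -6.57803679e+01,  1.34023435e+00, -4.04709148e+01,
       -5.94440941e-02,  4.08661785e-02,  8.62483512e-05]), 'tcp_pos': array([0.16936528, 0.62704351, 0.19803485]), 'orientation': array([ 1.31495689e-01,  9.91316453e-01, -7.55290850e-04, -5.62561262e-05]), 'force': array([0.64498458, 0.0963889 , 0.71708883]), 'wrist_torque': array([-0.01216075, -0.04235342,  0.01735622]), 'gripper_width': 0.0869229949665105} -0.0187
```

View pics/top0.png

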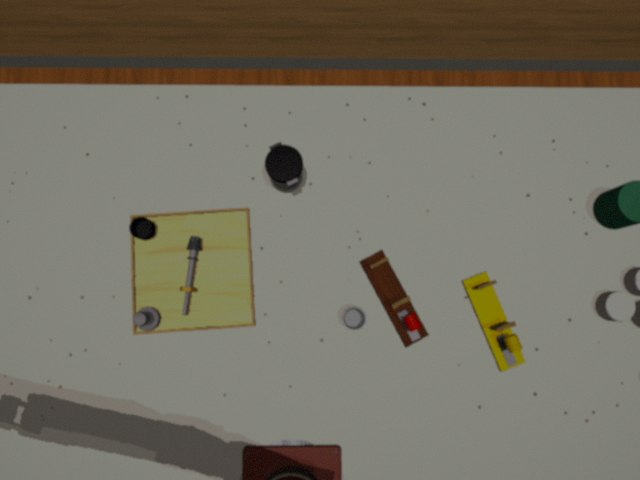

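View pics/scene0.png

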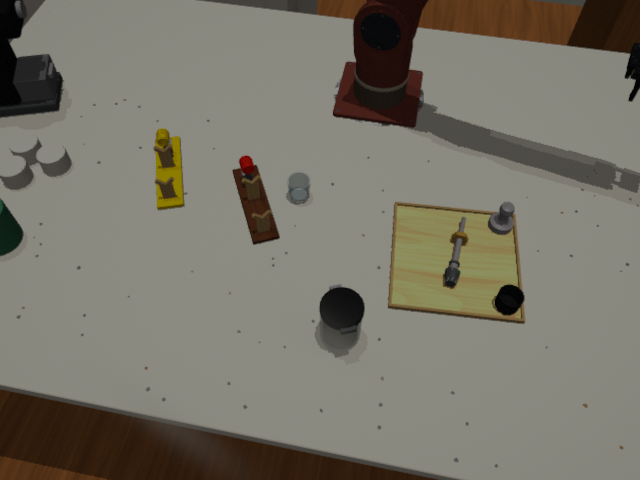

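The top view shows the dark wooden cradle with a red cap at (394,300) and a yellow look-alike at (493,322). The brown one with the red cap fits the description. The shaft lies in the tray with its burr at (194,243) and thin end at (186,313). The glass cup is at (353,317), the canister at (285,163), the tamper at (147,318) and the dosing cup at (143,229). I'll confirm with enlarged crops.

```bash
python3 - <<'E'
from h import *
t=cv2.imread('pics/top0.png');s=cv2.imread('pics/scene0.png')
def c(i,u,v,w=66,h=50,k=6):return cv2.convertScaleAbs(cv2.resize(i[v-h:v+h,u-w:u+w],None,fx=k/2,fy=k/2,interpolation=cv2.INTER_CUBIC),alpha=1.3,beta=20)
a=np.vstack([np.hstack([c(t,394,300),c(t,190,278)]),np.hstack([c(s,256,200),c(s,456,250)])])
cv2.imwrite('pics/crops.png',a);print(a.shape)
Wt=cloud('top',np.load('pics/top0.npy'));Ws=cloud('scene',np.load('pics/scene0.npy'))
for u,v in [(412,322),(394,300),(378,262),(400,302),(194,243),(190,275),(285,163),(300,350),(200,300)]:print('t',u,v,Wt[v,u].round(3))
for u,v in [(247,162),(456,250),(342,310),(300,250),(430,250)]:print('s',u,v,Ws[v,u].round(3))
E
```

```text
(600, 792, 3)
t 412 322 [ 0.402 -0.273  0.09 ]
t 394 300 [ 0.453 -0.245  0.016]
t 378 262 [ 0.54  -0.201  0.064]
t 400 302 [ 0.447 -0.251  0.066]
t 194 243 [0.588 0.236 0.033]
t 190 275 [0.511 0.245 0.028]
t 285 163 [0.762 0.015 0.119]
t 300 350 [ 0.333 -0.019  0.001]
t 200 300 [0.452 0.223 0.008]
s 247 162 [ 0.409 -0.269  0.089]
s 456 250 [0.521 0.245 0.028]
s 342 310 [0.774 0.022 0.125]
s 300 250 [ 0.573 -0.106  0.001]
s 430 250 [0.518 0.189 0.008]
```

View pics/crops.png

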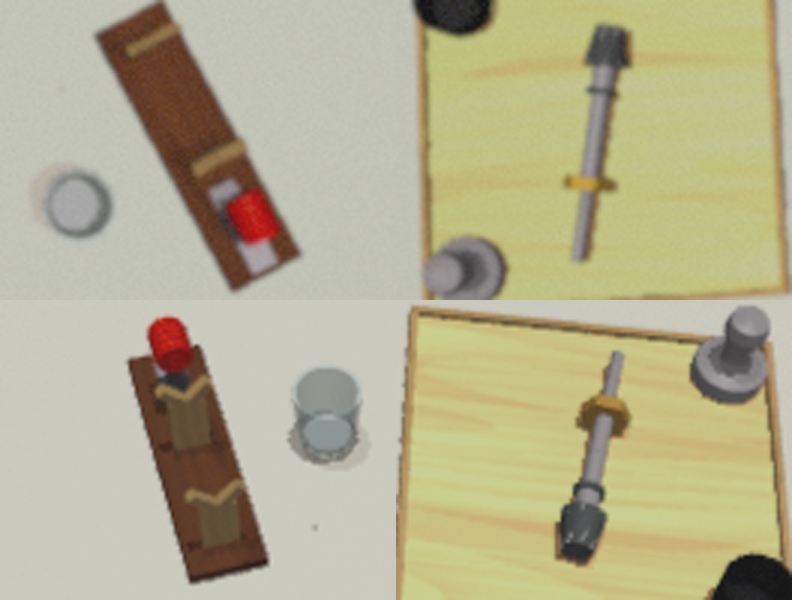

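```bash
cat > meas.py <<'E'
from h import *
def shaftfit(n,d,box,zmin,zmax):
    W=cloud(n,d).reshape(-1,3);m=(W[:,0]>box[0])&(W[:,0]<box[1])&(W[:,1]>box[2])&(W[:,1]<box[3])&(W[:,2]>zmin)&(W[:,2]<zmax);P=W[m]
    a=cv2.fitLine(P[:,:2].astype(np.float32),cv2.DIST_HUBER,0,.01,.01).ravel();s=(P[:,:2]-a[2:])@a[:2]
    return a[2:]+a[:2]*s.min(),a[2:]+a[:2]*s.max(),len(P),P
E
python3 - <<'E'
from meas import *
for n in ['top','scene']:
    d=np.load(f'pics/{n}0.npy');im=cv2.imread(f'pics/{n}0.png');W=cloud(n,d)
    a,b,k,P=shaftfit(n,d,(.41,.62,.2,.28),.014,.06);print(n,'shaft',a.round(4),b.round(4),np.hypot(*(b-a)).round(4),k)
    # cradle base top
    h=cv2.cvtColor(im,cv2.COLOR_BGR2HSV).astype(int);X,Y,Z=W[...,0],W[...,1],W[...,2]
    reg=(X>.34)&(X<.6)&(Y<-.14)&(Y>-.34)
    m=reg&(Z>.006)&(Z<.03)
    p=W[m][:,:2].astype(np.float32);print('rect',cv2.minAreaRect(p),np.median(Z[m]),m.sum())
    r=reg&(h[...,1]>200)&((h[...,0]<6)|(h[...,0]>174))&(h[...,2]>120);
    p=W[r];print('cap',p.mean(0),r.sum(),p[:,2].max(),cv2.minAreaRect(p[:,:2].astype(np.float32)))
    for lo,hi in [(.05,.1)]:
        m=reg&(Z>.05)&(Z<.1)&~r
        c=p=W[m];print(m.sum());
        q=cv2.kmeans(c.astype(np.float32),2,None,(3,50,1e-6),5,cv2.KMEANS_PP_CENTERS)
        for i in (0,1):
            g=c[q[1].ravel()==i];print(' saddle',g.mean(0).round(4),len(g),cv2.minAreaRect(g[:,:2].astype(np.float32)))
print('top ends',ray('top',195.3,237,.03),ray('top',184.7,314.7,.023))
def tc(x,y):return ray('top',328+x/3,250+y/3,.012)
for c in [(98,36),(164,1),(301,255),(236,291)]:print(tc(*c).round(4))
def sc(x,y):return ray('scene',190+x/3,150+(y-300)/3,.012)
for c in [(129,358),(267,563),(190,582)]:print('s',sc(*c).round(4))
E
```

```text
top shaft [0.4183 0.2562] [0.6055 0.2338] 0.1885 605
rect ((0.4700929820537567, -0.23899103701114655), (0.19761493802070618, 0.25943490862846375), 89.98896789550781) 0.012973723755970194 2475
cap [ 0.40167419 -0.2738902   0.09089802] 84 0.0975893344542626 ((0.4014906883239746, -0.27386996150016785), (0.03149639070034027, 0.013186333701014519), 27.10124397277832)
395
 saddle [ 0.4212 -0.2632  0.0819] 237 ((0.4202713966369629, -0.2664159834384918), (0.07451355457305908, 0.04433400183916092), 28.857576370239258)
 saddle [ 0.4659 -0.1782  0.0649] 158 ((0.46984565258026123, -0.1736791580915451), (0.04163431003689766, 0.1849965751171112), 70.30677795410156)
scene shaft [0.4189 0.259 ] [0.6115 0.2368] 0.1938 652
rect ((0.45940953493118286, -0.24199406802654266), (0.18923893570899963, 0.229509636759758), 80.85042572021484) 0.011365322201462524 1556
cap [ 0.40479539 -0.27335107  0.08836768] 51 0.09711427829997749 ((0.40407323837280273, -0.2730153203010559), (0.03437310457229614, 0.015398803167045116), 25.489917755126953)
552
 saddle [ 0.4268 -0.2378  0.0697] 418 ((0.41553908586502075, -0.21254324913024902), (0.08244872838258743, 0.15285196900367737), 10.58679485321045)
 saddle [ 0.543  -0.1995  0.0659] 134 ((0.541854739189148, -0.2003866732120514), (0.013101344928145409, 0.044357046484947205), 25.772438049316406)
top ends [0.60294126 0.23432891 0.03      ] [0.41735373 0.25540178 0.023     ]
[ 0.545  -0.1658  0.012 ]
[ 0.5738 -0.2201  0.012 ]
[ 0.3691 -0.3272  0.012 ]
[ 0.3408 -0.2743  0.012 ]
s [ 0.3726 -0.323   0.012 ]
s [ 0.5563 -0.1594  0.012 ]
s [ 0.5855 -0.2134  0.012 ]
```

The crops confirm it: the target is the brown cradle with the red cap (cap at top pixel (412,321), both Y saddles facing it). The shaft's burr is at (195,240) and its thin end at (185,315). Next I'll refine the cradle pose with a silhouette fit and locate the bystanders.

```bash
python3 - <<'E'
from meas import *
from scipy.optimize import minimize
H={};S=8
B=np.array([[x,y,z] for x in(-.08,.155) for y in(-.032,.032) for z in(0,.012)])
for n,(u0,u1,v0,v1) in {'top':(350,440,240,355),'scene':(225,285,155,250)}.items():
    im=cv2.imread(f'pics/{n}0.png').astype(int);m=np.zeros((480,640),np.uint8)
    b,g,r=im[...,0],im[...,1],im[...,2]
    m[v0:v1,u0:u1]=((r-b>18)&(r<g+75)&(r<145))[v0:v1,u0:u1]
    m=cv2.morphologyEx(m,cv2.MORPH_OPEN,np.ones((3,3)))
    pts=cv2.findNonZero(m);hull=cv2.convexHull(pts).reshape(-1,2)
    im2=np.zeros((480*S,640*S),np.uint8);
    big=cv2.resize(m*255,None,fx=S,fy=S,interpolation=cv2.INTER_LINEAR)>127
    p=cv2.findNonZero(big.astype(np.uint8));cv2.fillConvexPoly(im2,cv2.convexHull(p),1);H[n]=im2
def cost(p,names=('top','scene')):
    c,s=np.cos(p[2]),np.sin(p[2]);tot=0
    for n in names:
        q=np.array([proj(n,[p[0]+c*a-s*b,p[1]+s*a+c*b,z]) for a,b,z in B])
        i=np.zeros_like(H[n]);cv2.fillConvexPoly(i,cv2.convexHull(((q+.5)*S).round().astype(np.int32)),1);tot+=(i^H[n]).sum()/S/S
    return tot
for nm in [('top','scene'),('top',),('scene',)]:
    x0=np.array([.4904,-.2294,np.radians(-152.2)])
    r=minimize(cost,x0,args=(nm,),method='Nelder-Mead',options=dict(initial_simplex=x0+np.array([[0,0,0],[.006,0,0],[0,.006,0],[0,0,.04]]),xatol=1e-4,fatol=.2))
    print(nm,r.x.round(4),np.degrees(r.x[2]).round(2),r.fun)
W=cloud('top',np.load('pics/top0.npy'))
for n,(u,v) in dict(cup=(353,317),can=(285,163),tamp=(147,318),dos=(143,229)).items():print(n,ray('top',u,v,.05 if n!='can' else .12).round(3))
E
```

```text
('top', 'scene') [ 0.4921 -0.2279 -2.6622] -152.54 231.40625
('top',) [ 0.4928 -0.2283 -2.6572] -152.24 108.046875
('scene',) [ 0.4914 -0.2273 -2.6558] -152.17 61.1875
cup [ 0.413 -0.143  0.05 ]
can [0.761 0.015 0.12 ]
tamp [0.41  0.336 0.05 ]
dos [0.619 0.354 0.05 ]
```

Request:
{"method": "jog_arm", "body": {
  "motion": [
    [0.4, [0, 0, 0], [0, 0, 8.57]],
    [0.4, [0, 0, 0], [0, 0, 8.57]],
    [0.4, [0, 0, 0], [0, 0, 8.57]],
    [0.4, [0, 0, 0], [0, 0, 8.57]],
    [0.4, [0, 0, 0], [0, 0, 8.57]],
    [0.4, [0, 0, 0], [0, 0, 8.57]],
    [0.4, [0, 0, 0], [0, 0, 8.57]],
    [0.4, [0, 0, 0], [0, 0, 8.57]],
    [0.4, [0, 0, 0], [0, 0, 8.57]],
    [0.4, [0, 0, 0], [0, 0, 8.57]],
    [0.4, [0, 0, 0], [0, 0, 8.57]],
    [0.4, [0, 0, 0], [0, 0, 8.57]],
    [0.4, [0, 0, 0], [0, 0, 8.57]],
    [0.4, [0, 0, 0], [0, 0, 8.57]],
    [0.4, [0, 0, 0], [0, 0, 8.57]],
    [0.4, [0, 0, 0], [0, 0, 8.57]]
  ]
}}

```text
t: 1.7
tcp_pos: [0.1693, 0.6272, 0.1983]
orientation: [0.972, 0.237, -0.0, 0.0]
force: [-0.0, -0.3, -0.5]
gripper_width: 0.0608
```

```bash
cat > plan.py <<'E'
import sys
from h import *
from scipy.spatial.transform import Rotation as Ro
CR=np.array([.492,-.228,0]);YAW=np.radians(-152.2)
def st():
    s=get_state();R=Ro.from_quat(s['orientation']);M=R.as_matrix()
    print('t',round(s['t'],2),'tcp',s['tcp_pos'].round(4),'xang',np.degrees(np.arctan2(M[1,0],M[0,0])).round(2),'zax',M[:,2].round(4),'F',s['force'].round(1),'w',round(s['gripper_width'],4),'q',s['qpos'].round(2))
    c,sn=np.cos(YAW),np.sin(YAW);d=s['tcp_pos']-CR;print('tcp in cradle',np.round([c*d[0]+sn*d[1],-sn*d[0]+c*d[1],d[2]],4))
    return s,M
def to(pts):
    s,M=st();p=s['tcp_pos']
    for q in pts:
        q=np.array(q,float);dl=M.T@(q-p);print(q,'tool delta',dl.round(4),'dist',np.linalg.norm(dl).round(3));p=q
if __name__=='__main__': to(eval(sys.argv[1]))
E
python3 plan.py "[(.42,.43,.2),(.6,.1,.2),(.53,-.2,.2),(.4035,-.2745,.15),(.4035,-.2745,.056)]"
```

```text
t 1.7 tcp [0.1693 0.6272 0.1983] xang 27.41 zax [-2.e-04 -1.e-03 -1.e+00] F [-0.  -0.3 -0.5] w 0.0608 q [-1.67  0.35  0.39  1.48 -0.13  1.34 -2.37]
tcp in cradle [-0.1134 -0.907   0.1983]
[0.42 0.43 0.2 ] tool delta [ 0.1317  0.2905 -0.0015] dist 0.319
[0.6 0.1 0.2] tool delta [7.800e-03 3.758e-01 3.000e-04] dist 0.376
[ 0.53 -0.2   0.2 ] tool delta [-0.2003  0.2341  0.0003] dist 0.308
[ 0.4035 -0.2745  0.15  ] tool delta [-0.1466  0.0079  0.0501] dist 0.155
[ 0.4035 -0.2745  0.056 ] tool delta [ 0.0001 -0.0001  0.094 ] dist 0.094
```

Request:
{"method": "jog_arm", "body": {
  "motion": [
    [0.4, [0.0165, 0.0363, 0], [0, 0, 0]],
    [0.4, [0.0165, 0.0363, 0], [0, 0, 0]],
    [0.4, [0.0165, 0.0363, 0], [0, 0, 0]],
    [0.4, [0.0165, 0.0363, 0], [0, 0, 0]],
    [0.4, [0.0165, 0.0363, 0], [0, 0, 0]],
    [0.4, [0.0165, 0.0363, 0], [0, 0, 0]],
    [0.4, [0.0165, 0.0363, 0], [0, 0, 0]],
    [0.4, [0.0165, 0.0363, 0], [0, 0, 0]],
    [0.4, [0.0008, 0.0376, 0], [0, 0, 0]],
    [0.4, [0.0008, 0.0376, 0], [0, 0, 0]],
    [0.4, [0.0008, 0.0376, 0], [0, 0, 0]],
    [0.4, [0.0008, 0.0376, 0], [0, 0, 0]],
    [0.4, [0.0008, 0.0376, 0], [0, 0, 0]],
    [0.4, [0.0008, 0.0376, 0], [0, 0, 0]],
    [0.4, [0.0008, 0.0376, 0], [0, 0, 0]],
    [0.4, [0.0008, 0.0376, 0], [0, 0, 0]],
    [0.4, [0.0008, 0.0376, 0], [0, 0, 0]],
    [0.4, [0.0008, 0.0376, 0], [0, 0, 0]]
  ]
}}

```text
t: 3.5
tcp_pos: [0.6041, 0.1017, 0.1986]
orientation: [0.971, 0.24, -0.0, -0.0]
force: [0.3, -0.7, -0.2]
gripper_width: 0.061
```

Request:
{"method": "jog_arm", "body": {
  "motion": [
    [0.4, [-0.025, 0.0293, 0], [0, 0, 0]],
    [0.4, [-0.025, 0.0293, 0], [0, 0, 0]],
    [0.4, [-0.025, 0.0293, 0], [0, 0, 0]],
    [0.4, [-0.025, 0.0293, 0], [0, 0, 0]],
    [0.4, [-0.025, 0.0293, 0], [0, 0, 0]],
    [0.4, [-0.025, 0.0293, 0], [0, 0, 0]],
    [0.4, [-0.025, 0.0293, 0], [0, 0, 0]],
    [0.4, [-0.025, 0.0293, 0], [0, 0, 0]],
    [0.4, [0, 0, 0], [0, 0, 0]]
  ]
}}

```text
t: 4.4
tcp_pos: [0.5335, -0.2038, 0.1991]
orientation: [0.972, 0.236, -0.0, 0.001]
force: [0.1, -0.1, 1.0]
gripper_width: 0.0611
```

```bash
python3 plan.py "[(.4035,-.2745,.15),(.4035,-.2745,.056)]"
```

```text
t 4.4 tcp [ 0.5335 -0.2038  0.1991] xang 27.29 zax [-2.e-04 -2.e-03 -1.e+00] F [ 0.1 -0.1  1. ] w 0.0611 q [-0.48  0.23  0.9   1.7  -0.18  1.31 -0.64]
tcp in cradle [-0.048  -0.002   0.1991]
[ 0.4035 -0.2745  0.15  ] tool delta [-0.1478  0.0031  0.0493] dist 0.156
[ 0.4035 -0.2745  0.056 ] tool delta [ 0.0001 -0.0002  0.094 ] dist 0.094
```

Request:
{"method": "jog_arm", "body": {
  "motion": [
    [0.4, [0, 0, 0], [0, 0, -0.5]],
    [0.4, [-0.037, 0, 0], [0, 0, 0]],
    [0.4, [-0.037, 0.001, 0.005], [0, 0, 0]],
    [0.4, [-0.037, 0.001, 0.015], [0, 0, 0]],
    [0.4, [-0.037, 0, 0.03], [0, 0, 0]],
    [0.4, [0, 0, 0.02], [0, 0, 0]],
    [0.4, [0, 0, 0.02], [0, 0, 0]],
    [0.4, [0, 0, 0], [0, 0, 0]]
  ]
}}

```text
t: 5.2
tcp_pos: [0.4057, -0.2674, 0.1069]
orientation: [0.969, 0.245, -0.002, -0.001]
force: [-0.0, -0.5, 0.6]
gripper_width: 0.0612
```

```bash
python3 plan.py "[(.4035,-.2745,.056)]"; python3 - <<'E'
from h import *
a=[]
for n,(u,v) in dict(top=(400,310),scene=(256,190)).items():
    p,d=capture(n);a.append(cv2.resize(p[v-50:v+50,u-66:u+66],None,fx=3,fy=3,interpolation=cv2.INTER_CUBIC))
cv2.imwrite('pics/cap1.png',np.hstack(a))
E
```

```text
t 5.2 tcp [ 0.4057 -0.2674  0.1069] xang 28.39 zax [-0.0036  0.0012 -1.    ] F [-0.  -0.5  0.6] w 0.0612 q [-0.44  0.08  0.98  2.   -0.08  1.1  -0.49]
tcp in cradle [ 0.0948 -0.0054  0.1069]
[ 0.4035 -0.2745  0.056 ] tool delta [-0.0051  0.0054  0.0509] dist 0.051
```

View pics/cap1.png

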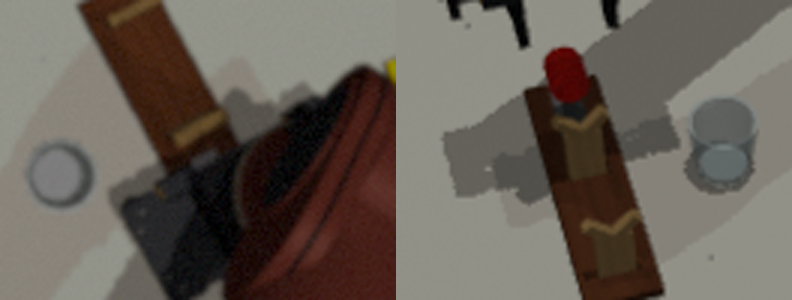

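The fingers straddle the cap: the tips are at crop pixels (523,45) and (612,25), with the cap at (567,75). Descending.

Request:
{"method": "jog_arm", "body": {
  "motion": [
    [0.4, [-0.004, 0.0045, 0.01], [0, 0, 0.5]],
    [0.4, [0, 0, 0.01], [0, 0, 0]],
    [0.4, [0, 0, 0.01], [0, 0, 0]],
    [0.4, [0, 0, 0.01], [0, 0, 0]],
    [0.4, [0, 0, 0.01], [0, 0, 0]],
    [0.4, [0, 0, 0], [0, 0, 0]],
    [0.4, [0, 0, 0], [0, 0, 0]]
  ]
}}

```text
t: 6.0
tcp_pos: [0.4049, -0.2754, 0.0587]
orientation: [0.971, 0.24, -0.0, 0.0]
force: [0.5, 0.5, 0.6]
gripper_width: 0.0611
```

Request:
{"method": "jog_arm", "body": {
  "motion": [
    [-1, [0, 0, 0], [0, 0, 0]],
    [-1, [0, 0, 0], [0, 0, 0]],
    [-1, [0, 0, 0], [0, 0, 0]],
    [-1, [0, 0, 0], [0, 0, 0]],
    [-1, [0, 0, 0], [0, 0, 0]],
    [-1, [0, 0, 0], [0, 0, 0]]
  ],
  "grip_force": 15
}}

```text
t: 6.6
tcp_pos: [0.4047, -0.2743, 0.0587]
orientation: [0.971, 0.24, -0.0, -0.001]
force: [-1.5, 2.9, 4.3]
gripper_width: 0.0246
```

```bash
python3 plan.py "[]"
```

```text
t 6.6 tcp [ 0.4047 -0.2743  0.0587] xang 27.78 zax [-0.0012  0.0018 -1.    ] F [-1.5  2.9  4.3] w 0.0246 q [-0.37  0.19  0.97  2.05 -0.19  1.   -0.39]
tcp in cradle [0.0988 0.0003 0.0587]
```

Request:
{"method": "jog_arm", "body": {
  "motion": [
    [-1, [0, 0, 0], [0, 0, 0]],
    [-1, [0, 0, 0], [0, 0, 0]],
    [-1, [0, 0, 0], [0, 0, 0]]
  ]
}}

```text
t: 6.9
tcp_pos: [0.4048, -0.2743, 0.0587]
orientation: [0.971, 0.24, -0.0, -0.001]
force: [-1.7, 4.2, 4.8]
gripper_width: 0.0245
```

```bash
python3 plan.py "[]"; python3 - <<'E'
from h import *
a=[]
for n,(u,v) in dict(top=(400,310),scene=(256,180)).items():
    p,d=capture(n);a.append(cv2.resize(p[v-40:v+40,u-40:u+40],None,fx=5,fy=5,interpolation=cv2.INTER_CUBIC))
cv2.imwrite('pics/cap2.png',cv2.convertScaleAbs(np.hstack(a),alpha=1.6,beta=20))
E
```

```text
t 6.9 tcp [ 0.4048 -0.2743  0.0587] xang 27.78 zax [-0.0012  0.0017 -1.    ] F [-1.7  4.2  4.8] w 0.0245 q [-0.37  0.19  0.97  2.05 -0.19  1.   -0.39]
tcp in cradle [0.0988 0.0003 0.0587]
```

View pics/cap2.png

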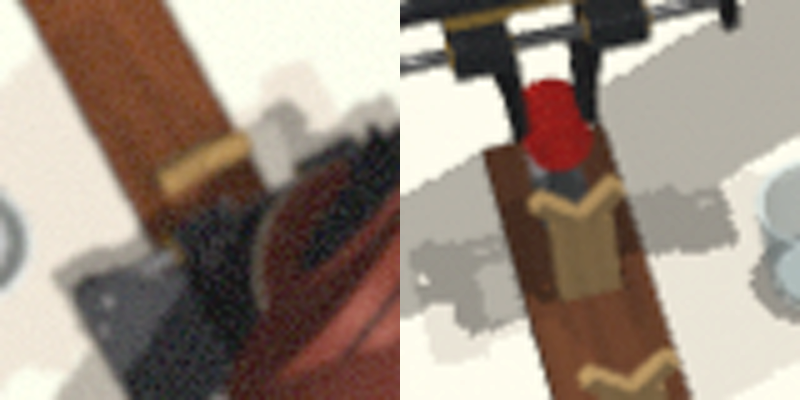

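The fingers hold the cap (crop (560,125)). Now I'll pull it back.

Request:
{"method": "jog_arm", "body": {
  "motion": [
    [-1, [-0.003, 0, 0], [0, 0, 0]],
    [-1, [-0.003, 0, 0], [0, 0, 0]],
    [-1, [-0.003, 0, 0], [0, 0, 0]],
    [-1, [-0.003, 0, 0], [0, 0, 0]],
    [-1, [-0.003, 0, 0], [0, 0, 0]],
    [-1, [-0.003, 0, 0], [0, 0, 0]],
    [-1, [-0.003, 0, 0], [0, 0, 0]],
    [-1, [-0.003, 0, 0], [0, 0, 0]],
    [-1, [0, 0, 0], [0, 0, 0]]
  ],
  "grip_force": 20
}}

```text
t: 7.9
tcp_pos: [0.3838, -0.2854, 0.0588]
orientation: [0.971, 0.24, 0.0, -0.001]
force: [-2.0, 5.7, 3.1]
gripper_width: 0.0241
```

```bash
python3 plan.py "[]"
```

```text
t 7.9 tcp [ 0.3838 -0.2854  0.0588] xang 27.78 zax [-3.e-04  2.e-03 -1.e+00] F [-2.   5.7  3.1] w 0.0241 q [-0.36  0.16  0.99  2.07 -0.16  0.99 -0.37]
tcp in cradle [0.1225 0.0003 0.0588]
```

Request:
{"method": "jog_arm", "body": {
  "motion": [
    [-1, [-0.003, 0, 0], [0, 0, 0]],
    [-1, [-0.003, 0, 0], [0, 0, 0]],
    [-1, [-0.003, 0, 0], [0, 0, 0]],
    [-1, [0, 0, 0], [0, 0, 0]]
  ]
}}

```text
t: 8.3
tcp_pos: [0.3777, -0.2887, 0.0593]
orientation: [0.971, 0.241, 0.001, -0.001]
force: [2.8, 9.3, 7.4]
gripper_width: 0.0221
```

```bash
python3 plan.py "[]"
```

```text
t 8.3 tcp [ 0.3777 -0.2887  0.0593] xang 27.84 zax [ 0.0023  0.0028 -1.    ] F [2.8 9.3 7.4] w 0.0221 q [-0.36  0.15  1.    2.08 -0.15  0.99 -0.37]
tcp in cradle [0.1295 0.0004 0.0593]
```

The end stop is reached: resistance is about 7 N at roughly 42 mm. Release and lift.

Request:
{"method": "jog_arm", "body": {
  "motion": [
    [0.4, [0, 0, 0], [0, 0, 0]],
    [0.4, [0, 0, 0], [0, 0, 0]],
    [0.4, [0, 0, 0], [0, 0, 0]],
    [0.4, [0, 0, 0], [0, 0, 0]],
    [0.4, [0, 0, 0], [0, 0, 0]],
    [0.4, [0, 0, 0], [0, 0, 0]],
    [0.4, [0, 0, -0.02], [0, 0, 0]],
    [0.4, [0, 0, -0.03], [0, 0, 0]],
    [0.4, [0, 0, -0.04], [0, 0, 0]],
    [0.4, [0, 0, -0.04], [0, 0, 0]],
    [0.4, [0.03, 0, -0.02], [0, 0, 0]],
    [0.4, [0.04, 0, 0], [0, 0, 0]],
    [0.4, [0.04, 0, 0], [0, 0, 0]],
    [0.4, [0.04, 0, 0], [0, 0, 0]],
    [0.4, [0, 0, 0], [0, 0, 0]]
  ]
}}

```text
t: 9.8
tcp_pos: [0.513, -0.2162, 0.2077]
orientation: [0.97, 0.244, -0.001, 0.001]
force: [0.2, 0.4, -0.9]
gripper_width: 0.0609
```

```bash
python3 plan.py "[(.6,.05,.2),(.5175,.246,.2)]"; python3 - <<'E'
from h import *
p,d=capture('scene');W=cloud('scene',d);h=cv2.cvtColor(p,cv2.COLOR_BGR2HSV).astype(int)
X,Y=W[...,0],W[...,1]
r=(X>.3)&(X<.45)&(Y<-.2)&(Y>-.34)&(h[...,1]>200)&((h[...,0]<6)|(h[...,0]>174))&(h[...,2]>90)&(W[...,2]>.06)&(W[...,2]<.1)
q=W[r].mean(0)-[.492,-.228,0];print('cap',r.sum(),W[r].mean(0),'cr x',-.8846*q[0]-.4664*q[1])
cv2.imwrite('pics/s2.png',p)
E
```

```text
t 9.8 tcp [ 0.513  -0.2162  0.2077] xang 28.19 zax [-0.0015 -0.0015 -1.    ] F [ 0.2  0.4 -0.9] w 0.0609 q [-0.51  0.18  0.95  1.72 -0.15  1.32 -0.61]
tcp in cradle [-0.024  -0.0006  0.2077]
[0.6  0.05 0.2 ] tool delta [ 0.2025 -0.1935  0.0072] dist 0.28
[0.5175 0.246  0.2   ] tool delta [ 1.990e-02 -2.117e-01 -2.000e-04] dist 0.213
cap 107 [ 0.3804355  -0.28652585  0.08718572] cr x 0.12598641549740025
```

```bash
python3 - <<'E'
from h import *
for tag in ('0','2'):
  for n in ('scene','top'):
    if tag=='0': p=cv2.imread(f'pics/{n}0.png');d=np.load(f'pics/{n}0.npy')
    else: p,d=capture(n)
    W=cloud(n,d);h=cv2.cvtColor(p,cv2.COLOR_BGR2HSV).astype(int);q=W-[.492,-.228,0]
    cx=-.8846*q[...,0]-.4664*q[...,1];cy=.4664*q[...,0]-.8846*q[...,1]
    r=(abs(cy)<.03)&(cx>.05)&(cx<.17)&(h[...,1]>180)&((h[...,0]<8)|(h[...,0]>172))&(h[...,2]>50)&(W[...,2]>.06)&(W[...,2]<.1)
    t=r&(W[...,2]>.083)
    print(tag,n,r.sum(),t.sum(),np.percentile(cx[t],[0,5,50,95,100]).round(4) if t.sum() else '', 'y',np.median(cy[t]).round(4) if t.sum() else '')
    if tag=='2':cv2.imwrite(f'pics/{n}2.png',p)
E
```

```text
0 scene 194 108 [0.0769 0.0802 0.0946 0.113  0.1161] y 0.0
0 top 210 182 [0.0832 0.0848 0.1002 0.1157 0.1186] y -0.0012
2 scene 177 105 [0.109  0.1112 0.1255 0.1444 0.1476] y 0.0001
2 top 0 0  y
```

Request:
{"method": "jog_arm", "body": {
  "motion": [
    [0.1, [0.029, -0.0276, 0], [0, 0, 0]],
    [0.1, [0.029, -0.0276, 0], [0, 0, 0]],
    [0.1, [0.029, -0.0276, 0], [0, 0, 0]],
    [0.1, [0.029, -0.0276, 0], [0, 0, 0]],
    [0.1, [0.029, -0.0276, 0], [0, 0, 0]],
    [0.1, [0.029, -0.0276, 0], [0, 0, 0]],
    [0.1, [0.029, -0.0276, 0], [0, 0, 0]],
    [0.1, [0.0033, -0.0353, 0], [0, 0, 0]],
    [0.1, [0.0033, -0.0353, 0], [0, 0, 0]],
    [0.1, [0.0033, -0.0353, 0], [0, 0, 0]],
    [0.1, [0.0033, -0.0353, 0], [0, 0, 0]],
    [0.1, [0.0033, -0.0353, 0], [0, 0, 0]],
    [0.1, [0.0033, -0.0353, 0], [0, 0, 0]],
    [0.1, [0, 0, 0], [0, 0, 7]],
    [0.1, [0, 0, 0], [0, 0, 7]],
    [0.1, [0, 0, 0], [0, 0, 7]],
    [0.1, [0, 0, 0], [0, 0, 7]],
    [0.1, [0, 0, 0], [0, 0, 6.9]],
    [0.1, [0, 0, 0], [0, 0, 0]]
  ]
}}

```text
t: 11.85
tcp_pos: [0.5174, 0.2399, 0.2094]
orientation: [0.998, -0.064, 0.0, -0.0]
force: [0.9, -0.8, 0.3]
gripper_width: 0.0481
```

```bash
python3 plan.py "[(.5175,.246,.06),(.5175,.246,.009)]"; python3 - <<'E'
from meas import *
p,d=capture('scene');a,b,k,P=shaftfit('scene',d,(.41,.62,.2,.28),.014,.04);print(a,b,k)
E
```

```text
t 11.85 tcp [0.5174 0.2399 0.2094] xang -7.36 zax [ 3.e-04  8.e-04 -1.e+00] F [ 0.9 -0.8  0.3] w 0.0481 q [-1.18  0.19  0.77  1.68 -0.14  1.32 -2.08]
tcp in cradle [-0.2407 -0.4021  0.2094]
[0.5175 0.246  0.06  ] tool delta [-0.0007 -0.0059  0.1494] dist 0.149
[0.5175 0.246  0.009 ] tool delta [-0.     0.     0.051] dist 0.051
[0.41856684 0.25879229] [0.61639083 0.23619372] 636
```

Request:
{"method": "jog_arm", "body": {
  "motion": [
    [0.1, [-0.001, -0.006, 0], [0, 0, -0.7]],
    [0.1, [0, 0, 0.04], [0, 0, 0]],
    [0.1, [0, 0, 0.04], [0, 0, 0]],
    [0.1, [0, 0, 0.04], [0, 0, 0]],
    [0.1, [0, 0, 0.03], [0, 0, 0]],
    [0.1, [0, 0, 0.02], [0, 0, 0]],
    [0.1, [0, 0, 0.015], [0, 0, 0]],
    [0.1, [0, 0, 0.01], [0, 0, 0]],
    [0.1, [0, 0, 0], [0, 0, 0]],
    [0.1, [0, 0, 0], [0, 0, 0]]
  ]
}}

```text
t: 12.9
tcp_pos: [0.5175, 0.2477, 0.0146]
orientation: [0.998, -0.056, 0.0, -0.0]
force: [0.0, -0.6, 0.2]
gripper_width: 0.0478
```

```bash
python3 plan.py "[(.5175,.246,.009)]"
```

```text
t 12.9 tcp [0.5175 0.2477 0.0146] xang -6.41 zax [ 8.e-04  5.e-04 -1.e+00] F [ 0.  -0.6  0.2] w 0.0478 q [-1.09  0.41  0.69  1.88 -0.32  0.96 -1.94]
tcp in cradle [-0.2444 -0.4089  0.0146]
[0.5175 0.246  0.009 ] tool delta [0.0001 0.0017 0.0056] dist 0.006
```

Request:
{"method": "jog_arm", "body": {
  "motion": [
    [0.1, [0, 0.0015, 0.003], [0, 0, 0]],
    [0.1, [0, 0, 0.0025], [0, 0, 0]],
    [-1, [0, 0, 0], [0, 0, 0]],
    [-1, [0, 0, 0], [0, 0, 0]],
    [-1, [0, 0, 0], [0, 0, 0]],
    [-1, [0, 0, 0], [0, 0, 0]],
    [-1, [0, 0, 0], [0, 0, 0]],
    [-1, [0, 0, 0], [0, 0, 0]],
    [-1, [0, 0, 0], [0, 0, 0]],
    [-1, [0, 0, 0], [0, 0, 0]]
  ],
  "grip_force": 30
}}

```text
t: 13.9
tcp_pos: [0.5168, 0.246, 0.0084]
orientation: [0.998, -0.056, 0.0, 0.0]
force: [1.2, 0.4, -0.6]
gripper_width: 0.0014
```

```bash
python3 plan.py "[]"
```

```text
t 13.9 tcp [0.5168 0.246  0.0084] xang -6.43 zax [ 0. -0. -1.] F [ 1.2  0.4 -0.6] w 0.0014 q [-1.08  0.42  0.68  1.89 -0.32  0.95 -1.93]
tcp in cradle [-0.243  -0.4077  0.0084]
```

```bash
python3 - <<'E'
from h import *
a=[]
for n,(u,v) in dict(top=(190,275),scene=(456,245)).items():
    p,d=capture(n);a.append(cv2.resize(p[v-50:v+50,u-50:u+50],None,fx=4,fy=4,interpolation=cv2.INTER_CUBIC))
cv2.imwrite('pics/sh1.png',cv2.convertScaleAbs(np.hstack(a),alpha=1.5,beta=15))
E
```

```text
(no output)
```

View pics/sh1.png

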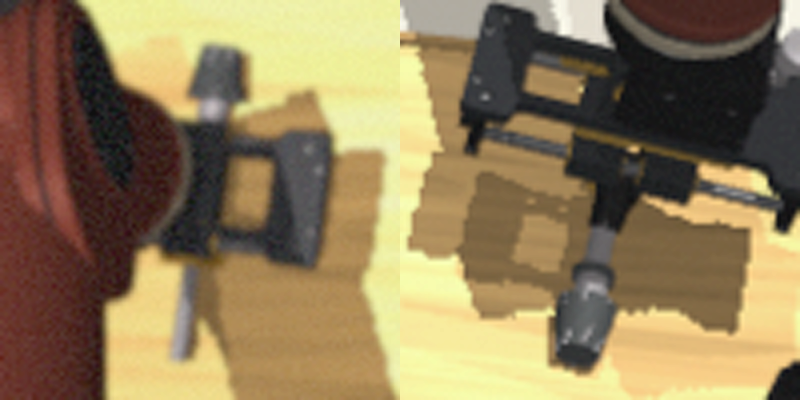

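The shaft (burr at crop (580,325)) is still in place between the fingers. The jaw reading of 1.4 mm is unexpectedly small, so I'll test with a small lift.

Request:
{"method": "jog_arm", "body": {
  "motion": [
    [-1, [0, 0, -0.005], [0, 0, 0]],
    [-1, [0, 0, -0.01], [0, 0, 0]],
    [-1, [0, 0, -0.015], [0, 0, 0]],
    [-1, [0, 0, -0.015], [0, 0, 0]],
    [-1, [0, 0, -0.015], [0, 0, 0]],
    [-1, [0, 0, 0], [0, 0, 0]],
    [-1, [0, 0, 0], [0, 0, 0]]
  ]
}}

```text
t: 14.7
tcp_pos: [0.517, 0.2464, 0.069]
orientation: [0.998, -0.056, 0.0, -0.001]
force: [0.3, 1.0, -0.7]
gripper_width: 0.0003
```

```bash
python3 plan.py "[]"; python3 - <<'E'
from meas import *
for n in ('scene','top'):
    p,d=capture(n);W=cloud(n,d)
    m=(W[...,0]>.4)&(W[...,0]<.64)&(W[...,1]>.22)&(W[...,1]<.28)&(W[...,2]>.014)&(W[...,2]<.11)
    for lo,hi in ((.41,.46),(.57,.64)):
        k=m&(W[...,0]>lo)&(W[...,0]<hi);print(n,lo,k.sum(),np.median(W[k],0) if k.sum() else '',W[k][:,2].max() if k.sum() else '')
E
```

```text
t 14.7 tcp [0.517  0.2464 0.069 ] xang -6.42 zax [ 7.e-04  1.e-03 -1.e+00] F [ 0.3  1.  -0.7] w 0.0003 q [-1.12  0.34  0.72  1.84 -0.26  1.06 -1.98]
tcp in cradle [-0.2433 -0.4079  0.069 ]
scene 0.41 4 [0.45364373 0.25091996 0.02649884] 0.02737441317376734
scene 0.57 243 [0.59395973 0.23858856 0.03251235] 0.04238457553995026
top 0.41 78 [0.43789294 0.25349682 0.02820134] 0.03365522066981497
top 0.57 187 [0.58563854 0.23515613 0.03492904] 0.04505878946838328
```

The shaft stayed behind, so the fingertips sit higher than the reported TCP. That also explains the narrow chord on the cap. I'll measure the true fingertip height by camera.

```bash
python3 - <<'E'
from h import *
s=get_state();tp=s['tcp_pos'];print(tp)
for n in ('scene','top'):
    p,d=capture(n);W=cloud(n,d);q=W-tp
    m=(abs(q[...,0])<.03)&(abs(q[...,1])<.03)&(W[...,2]>.05)&(W[...,2]<.2)
    u,v=proj(n,tp);print(n,'tcp px',u,v,m.sum())
    for lo in np.arange(.05,.16,.01):
        k=m&(W[...,2]>=lo)&(W[...,2]<lo+.01)
        if k.sum():print(round(lo,2),k.sum(),W[k].min(0).round(3),W[k].max(0).round(3))
    if n=='scene':
        u,v=int(u),int(v)
        for e in ((0,0),(0,.0),):pass
        c=p.copy();cv2.circle(c,(u,v),1,(0,0,255),-1);g=proj(n,tp+[0,0,.023]);cv2.circle(c,(int(g[0]),int(g[1])),1,(0,255,0),-1)
        cv2.imwrite('pics/tip.png',cv2.convertScaleAbs(cv2.resize(c[v-50:v+30,u-50:u+50],None,fx=6,fy=6,interpolation=cv2.INTER_NEAREST),alpha=1.8,beta=20))
E
```

```text
[0.51637901 0.24595501 0.06795214]
scene tcp px 460.2956277157284 238.39582198200023 403
0.08 1 [0.526 0.241 0.089] [0.526 0.241 0.089]
0.09 24 [0.509 0.238 0.09 ] [0.531 0.254 0.1  ]
0.1 27 [0.519 0.237 0.101] [0.533 0.255 0.11 ]
0.11 29 [0.523 0.237 0.11 ] [0.532 0.255 0.12 ]
0.12 30 [0.523 0.235 0.12 ] [0.532 0.257 0.13 ]
0.13 29 [0.507 0.235 0.13 ] [0.533 0.26  0.139]
0.14 5 [0.511 0.249 0.14 ] [0.53  0.253 0.15 ]
0.15 2 [0.515 0.252 0.15 ] [0.523 0.253 0.157]
top tcp px 185.4801773627877 271.7742139625589 134
```

View pics/tip.png

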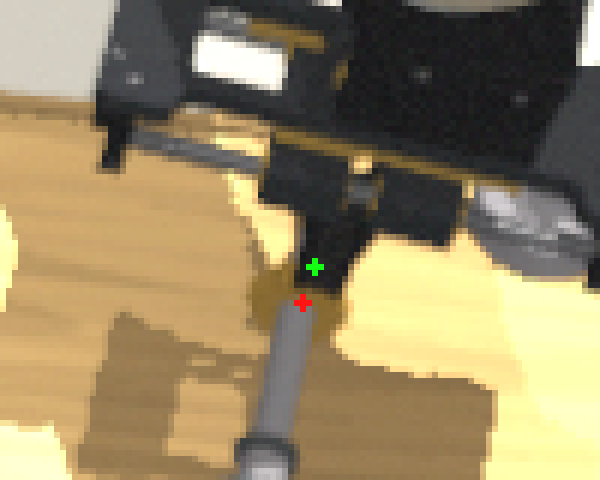

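Camera depth puts the fingertips at z≈0.090 against a reported 0.068: the fingers end about 22 mm short of the reported TCP. Checking the horizontal offset too.

```bash
python3 - <<'E'
from h import *
tp=get_state()['tcp_pos']
for z in (.088,.090,.092):
    a,b=ray('scene',459.9,236,z),ray('scene',467,236.6,z);print(z,a.round(4),b.round(4),'mid-tcp',((a+b)/2-tp).round(4))
p,d=capture('scene');W=cloud('scene',d);q=W-tp;m=(abs(q[...,0])<.03)&(abs(q[...,1])<.015)&(W[...,2]>.093)&(W[...,2]<.125)
print('front face x median rel',np.median(q[...,0][m]),np.median(q[...,1][m]))
E
```

```text
0.088 [0.5252 0.2413 0.088 ] [0.5237 0.2566 0.088 ] mid-tcp [0.0081 0.0032 0.0203]
0.09 [0.5267 0.241  0.09  ] [0.5253 0.2562 0.09  ] mid-tcp [0.0096 0.0028 0.0223]
0.092 [0.5282 0.2406 0.092 ] [0.5268 0.2558 0.092 ] mid-tcp [0.0111 0.0024 0.0243]
front face x median rel 0.011102436291259454 0.0009042365312957185
```

The xy offset is negligible and z is short by 22 mm. I'll open the gripper and refit the shaft.

Request:
{"method": "jog_arm", "body": {
  "motion": [
    [0.1, [0, 0, -0.02], [0, 0, 0]],
    [0.1, [0, 0, 0], [0, 0, 0]],
    [0.1, [0, 0, 0], [0, 0, 0]],
    [0.1, [0, 0, 0], [0, 0, 0]],
    [0.1, [0, 0, 0], [0, 0, 0]],
    [0.1, [0, 0, 0], [0, 0, 0]]
  ]
}}

```text
t: 15.55
tcp_pos: [0.5166, 0.2458, 0.0879]
orientation: [0.998, -0.056, -0.0, 0.0]
force: [0.1, 0.4, -0.4]
gripper_width: 0.0405
```

```bash
python3 plan.py "[]";python3 - <<'E'
from meas import *
for n in ('scene','top'):
    p,d=capture(n);a,b,k,P=shaftfit(n,d,(.40,.64,.21,.28),.014,.045);e=b-a;print(n,a.round(4),b.round(4),k,np.hypot(*e),np.degrees(np.arctan2(e[1],e[0])))
E
```

```text
t 15.55 tcp [0.5166 0.2458 0.0879] xang -6.44 zax [-6.e-04 -5.e-04 -1.e+00] F [ 0.1  0.4 -0.4] w 0.0405 q [-1.14  0.32  0.73  1.82 -0.24  1.09 -2.  ]
tcp in cradle [-0.2427 -0.4077  0.0879]
scene [0.4203 0.2583] [0.6115 0.2371] 657 0.1923906333214091 -6.315168944800917
top [0.4118 0.2568] [0.6053 0.2338] 343 0.1948635252899526 -6.787188811633948
```

Request:
{"method": "jog_arm", "body": {
  "motion": [
    [0.1, [0, 0, 0.03], [0, 0, 0]],
    [0.1, [0, 0, 0.03], [0, 0, 0]],
    [0.1, [0, 0, 0.015], [0, 0, 0]],
    [0.1, [0, 0, 0.01], [0, 0, 0]],
    [0.1, [0, 0, 0.006], [0, 0, 0]],
    [0.1, [0, 0, 0.004], [0, 0, 0]],
    [0.1, [0, 0, 0.003], [0, 0, 0]],
    [0.1, [0, 0, 0], [0, 0, 0]],
    [0.1, [0, 0, 0], [0, 0, 0]]
  ]
}}

```text
t: 16.55
tcp_pos: [0.5171, 0.2462, -0.0092]
orientation: [0.998, -0.056, 0.0, -0.0]
force: [0.0, 0.3, 0.4]
gripper_width: 0.0475
```

Request:
{"method": "jog_arm", "body": {
  "motion": [
    [0.1, [0, 0, 0.0015], [0, 0, 0]],
    [-1, [0, 0, 0], [0, 0, 0]],
    [-1, [0, 0, 0], [0, 0, 0]],
    [-1, [0, 0, 0], [0, 0, 0]],
    [-1, [0, 0, 0], [0, 0, 0]],
    [-1, [0, 0, 0], [0, 0, 0]],
    [-1, [0, 0, 0], [0, 0, 0]],
    [-1, [0, 0, 0], [0, 0, 0]]
  ],
  "grip_force": 30
}}

```text
t: 17.35
tcp_pos: [0.5168, 0.246, -0.0111]
orientation: [0.998, -0.056, 0.0, -0.0]
force: [-0.0, -0.0, 0.7]
gripper_width: 0.0132
```

```bash
python3 plan.py "[]"
```

```text
t 17.35 tcp [ 0.5168  0.246  -0.0111] xang -6.43 zax [ 0.  0. -1.] F [-0.  -0.   0.7] w 0.0132 q [-1.07  0.45  0.67  1.9  -0.35  0.91 -1.92]
tcp in cradle [-0.2431 -0.4077 -0.0111]
```

Width 13.2 mm: the shaft is gripped. Lifting.

Request:
{"method": "jog_arm", "body": {
  "motion": [
    [-1, [0, 0, -0.005], [0, 0, 0]],
    [-1, [0, 0, -0.01], [0, 0, 0]],
    [-1, [0, 0, -0.02], [0, 0, 0]],
    [-1, [0, 0, -0.03], [0, 0, 0]],
    [-1, [0, 0, -0.03], [0, 0, 0]],
    [-1, [0, 0, -0.03], [0, 0, 0]],
    [-1, [0, 0, -0.03], [0, 0, 0]],
    [-1, [0, 0, -0.02], [0, 0, 0]],
    [-1, [0, 0, 0], [0, 0, 0]],
    [-1, [0, 0, 0], [0, 0, 0]]
  ],
  "grip_force": 40
}}

```text
t: 18.35
tcp_pos: [0.5167, 0.2459, 0.164]
orientation: [0.998, -0.056, 0.0, -0.0]
force: [0.4, -0.6, -2.2]
gripper_width: 0.0127
```

```bash
cat > held.py <<'E'
from meas import *
from scipy.spatial.transform import Rotation as Ro
s=get_state();tp=s['tcp_pos'];M=Ro.from_quat(s['orientation']).as_matrix()
for n in ('scene','top'):
    p,d=capture(n);W=cloud(n,d);q=(W-tp)@M   # tool coords
    m=(abs(q[...,1])<.022)&(abs(q[...,0])<.13)&(q[...,2]>-.065)&(q[...,2]<.01)
    cv2.imwrite(f'pics/held_{n}.png',p)
    for lo in np.arange(-.12,.12,.02):
        k=m&(q[...,0]>=lo)&(q[...,0]<lo+.02)
        if k.sum()>2:print(n,round(lo,2),k.sum(),'x',q[k][:,0].min().round(4),q[k][:,0].max().round(4),'y',np.median(q[k][:,1]).round(4),'z top',np.percentile(q[k][:,2],10).round(4),np.median(q[k][:,2]).round(4))
E
python3 plan.py "[(.6,.02,.15),(.4964,-.2257,.15)]"; python3 held.py
```

```text
t 18.35 tcp [0.5167 0.2459 0.164 ] xang -6.44 zax [ 2.e-04  6.e-04 -1.e+00] F [ 0.4 -0.6 -2.2] w 0.0127 q [-1.17  0.24  0.77  1.74 -0.17  1.24 -2.05]
tcp in cradle [-0.2429 -0.4077  0.164 ]
[0.6  0.02 0.15] tool delta [0.1081 0.2152 0.0139] dist 0.241
[ 0.4964 -0.2257  0.15  ] tool delta [-7.540e-02  2.558e-01 -2.000e-04] dist 0.267
scene -0.04 48 x -0.0399 -0.0218 y -0.0055 z top -0.0529 -0.0494
scene -0.02 47 x -0.0196 -0.0011 y -0.0029 z top -0.0436 -0.0401
scene 0.0 198 x 0.0001 0.02 y -0.0015 z top -0.0595 -0.0413
scene 0.02 52 x 0.0203 0.0398 y -0.0014 z top -0.045 -0.0395
scene 0.04 73 x 0.04 0.0599 y 0.0005 z top -0.0455 -0.0408
scene 0.06 150 x 0.0601 0.0797 y -0.0007 z top -0.049 -0.0457
scene 0.08 156 x 0.0802 0.0962 y -0.0013 z top -0.0464 -0.0398
top -0.1 48 x -0.0999 -0.0801 y 0.002 z top -0.0421 -0.0389
top -0.08 48 x -0.0797 -0.0611 y 0.002 z top -0.041 -0.0385
top -0.06 75 x -0.06 -0.0401 y 0.0024 z top -0.0517 -0.0397
top -0.04 21 x -0.04 -0.0347 y -0.002 z top -0.0524 -0.0465
top 0.04 95 x 0.0427 0.0599 y 0.003 z top -0.0495 -0.0427
top 0.06 141 x 0.0601 0.0798 y 0.0037 z top -0.0501 -0.0462
top 0.08 56 x 0.0801 0.0897 y 0.0032 z top -0.0475 -0.0438
```

Held level, with the axis 34 mm above the reported TCP. The shaft origin is about 4 mm on the thin side of the TCP. Carrying it over the cradle.

Request:
{"method": "jog_arm", "body": {
  "motion": [
    [-1, [0.018, 0.0359, 0], [0, 0, 0]],
    [-1, [0.018, 0.0359, 0], [0, 0, 0]],
    [-1, [0.018, 0.0359, 0], [0, 0, 0]],
    [-1, [0.018, 0.0359, 0], [0, 0, 0]],
    [-1, [0.018, 0.0359, 0], [0, 0, 0]],
    [-1, [0.018, 0.0359, 0], [0, 0, 0]],
    [-1, [-0.0108, 0.0365, 0], [0, 0, 0]],
    [-1, [-0.0108, 0.0365, 0], [0, 0, 0]],
    [-1, [-0.0108, 0.0365, 0], [0, 0, 0]],
    [-1, [-0.0108, 0.0365, 0], [0, 0, 0]],
    [-1, [-0.0108, 0.0365, 0], [0, 0, 0]],
    [-1, [-0.0108, 0.0365, 0], [0, 0, 0]],
    [-1, [-0.0108, 0.0365, 0], [0, 0, 0]],
    [-1, [0, 0, 0], [0, 0, -6.84]],
    [-1, [0, 0, 0], [0, 0, -6.84]],
    [-1, [0, 0, 0], [0, 0, -6.84]],
    [-1, [0, 0, 0], [0, 0, -6.84]],
    [-1, [0, 0, 0], [0, 0, -6.84]],
    [-1, [0, 0, 0], [0, 0, 0]]
  ]
}}

```text
t: 20.35
tcp_pos: [0.4955, -0.2254, 0.1628]
orientation: [0.971, 0.241, -0.001, -0.0]
force: [-0.4, -0.3, -1.1]
gripper_width: 0.0132
```

```bash
python3 plan.py "[(.492+.004*.8846,-.228+.004*.4664,.075)]"
```

```text
t 20.35 tcp [ 0.4955 -0.2254  0.1628] xang 27.86 zax [-1.9e-03  2.0e-04 -1.0e+00] F [-0.4 -0.3 -1.1] w 0.0132 q [-0.45  0.18  0.9   1.81 -0.15  1.23 -0.59]
tcp in cradle [-0.0043 -0.0006  0.1628]
[ 0.4955384 -0.2261344  0.075    ] tool delta [-0.0001  0.0007  0.0878] dist 0.088
```

Request:
{"method": "jog_arm", "body": {
  "motion": [
    [-1, [0, 0.0005, 0.03], [0, 0, 0]],
    [-1, [0, 0, 0.03], [0, 0, 0]],
    [-1, [0, 0, 0.02], [0, 0, 0]],
    [-1, [0, 0, 0.015], [0, 0, 0]],
    [-1, [0, 0, 0.005], [0, 0, 0]],
    [-1, [0, 0, 0], [0, 0, 0]],
    [-1, [0, 0, 0], [0, 0, 0]]
  ]
}}

```text
t: 21.05
tcp_pos: [0.497, -0.2264, 0.0647]
orientation: [0.971, 0.24, 0.0, 0.0]
force: [-0.1, 0.0, -2.1]
gripper_width: 0.013
```

```bash
python3 plan.py "[]"; python3 - <<'E'
from h import *
a=[]
for n,(u,v) in dict(top=(394,295),scene=(256,195)).items():
    p,d=capture(n);a.append(cv2.resize(p[v-60:v+60,u-40:u+40],None,fx=5,fy=5,interpolation=cv2.INTER_CUBIC))
cv2.imwrite('pics/hover.png',cv2.convertScaleAbs(np.hstack(a),alpha=1.6,beta=20))
E
```

```text
t 21.05 tcp [ 0.497  -0.2264  0.0647] xang 27.72 zax [ 1.e-03 -4.e-04 -1.e+00] F [-0.1  0.  -2.1] w 0.013 q [-0.38  0.31  0.86  1.91 -0.28  1.04 -0.49]
tcp in cradle [-0.0052  0.0009  0.0647]
```

View pics/hover.png

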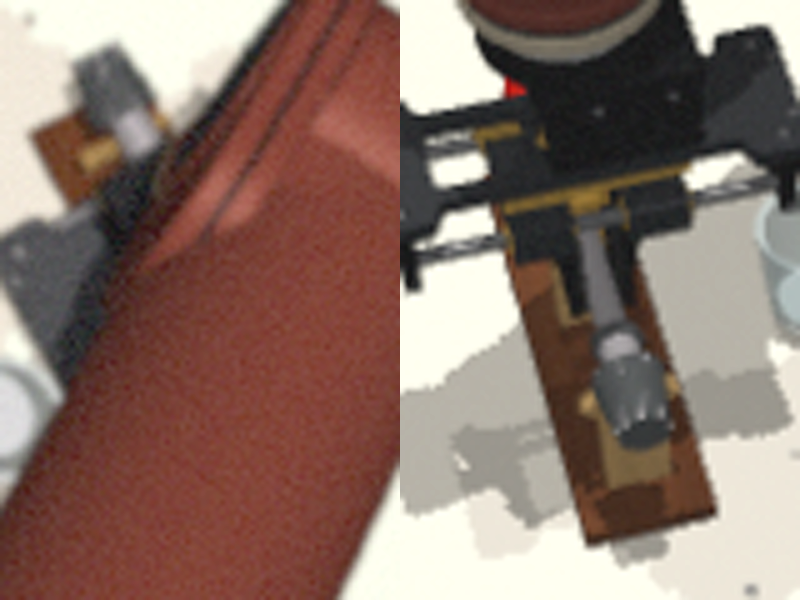

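```bash
python3 - <<'E'
from h import *
O=np.array([.492,-.228,0])
def cr(p):q=p-O;return np.round([-.8846*q[0]-.4664*q[1],.4664*q[0]-.8846*q[1],p[2]],4)
print('scene end face',cr(ray('scene',264.6,221.4,.0987)))
print('top end edge',cr(ray('top',374,244.8,.107)))
# expected pixels for burr saddle/journal boundaries on shaft top
c,s=-.8846,-.4664
def W(x,y,z):return O+[c*x-s*y,s*x+c*y,z]
for n,o in (('scene',(216,135,400)),('top',(354,235,0))):
  for l,P in dict(burrend=W(-.095,0,.0987),burrtop12=W(-.095,0,.1107),bj=W(-.062,0,.1077),jf=W(-.044,0,.1077),sadL=W(-.057,.023,.08),sadR=W(-.057,-.023,.08),base=W(-.08,.032,.012),base2=W(-.08,-.032,.012)).items():
    u=proj(n,P);print(n,l,((u[0]+.5-o[0])*5+o[2]).round(),((u[1]+.5-o[1])*5).round())
E
```

```text
scene end face [-0.0982  0.0001  0.0987]
top end edge [-0.093   0.0029  0.107 ]
scene burrend 644.0 429.0
scene burrtop12 642.0 412.0
scene bj 625.0 359.0
scene jf 616.0 329.0
scene sadL 577.0 400.0
scene sadR 677.0 378.0
scene base 582.0 532.0
scene base2 716.0 500.0
top burrend 93.0 53.0
top burrtop12 96.0 50.0
top bj 130.0 115.0
top jf 149.0 150.0
top sadL 171.0 107.0
top sadR 83.0 153.0
top base 143.0 71.0
top base2 29.0 132.0
```

In the hover view the burr saddle's arms ((583,402) and (677,383)) lie between the burr and flange, within about 1 px of prediction. Lowering.

Request:
{"method": "jog_arm", "body": {
  "motion": [
    [-1, [0, 0, 0.004], [0, 0, 0]],
    [-1, [0, 0, 0.004], [0, 0, 0]],
    [-1, [0, 0, 0.004], [0, 0, 0]],
    [-1, [0, 0, 0.003], [0, 0, 0]],
    [-1, [0, 0, 0.002], [0, 0, 0]],
    [-1, [0, 0, 0.001], [0, 0, 0]],
    [-1, [0, 0, 0], [0, 0, 0]],
    [-1, [0, 0, 0], [0, 0, 0]]
  ]
}}

```text
t: 21.95
tcp_pos: [0.4965, -0.2261, 0.046]
orientation: [0.971, 0.24, 0.0, 0.0]
force: [-0.6, 0.1, -1.4]
gripper_width: 0.013
```

```bash
python3 plan.py "[]"
```

```text
t 21.95 tcp [ 0.4965 -0.2261  0.046 ] xang 27.76 zax [ 1.e-04 -1.e-04 -1.e+00] F [-0.6  0.1 -1.4] w 0.013 q [-0.37  0.34  0.84  1.93 -0.3   1.   -0.47]
tcp in cradle [-0.0049  0.0004  0.046 ]
```

Request:
{"method": "jog_arm", "body": {
  "motion": [
    [-1, [0, 0, 0.001], [0, 0, 0]],
    [-1, [0, 0, 0.001], [0, 0, 0]],
    [-1, [0, 0, 0.001], [0, 0, 0]],
    [-1, [0, 0, 0], [0, 0, 0]],
    [-1, [0, 0, 0], [0, 0, 0]]
  ]
}}

```text
t: 22.45
tcp_pos: [0.4964, -0.226, 0.0429]
orientation: [0.971, 0.24, -0.0, 0.0]
force: [0.5, 0.5, -2.1]
gripper_width: 0.0128
```

Request:
{"method": "jog_arm", "body": {
  "motion": [
    [-1, [0, 0, 0.001], [0, 0, 0]],
    [-1, [0, 0, 0.001], [0, 0, 0]],
    [-1, [0, 0, 0], [0, 0, 0]],
    [-1, [0, 0, 0], [0, 0, 0]]
  ]
}}

```text
t: 22.85
tcp_pos: [0.4966, -0.226, 0.0412]
orientation: [0.971, 0.24, 0.0, -0.0]
force: [-2.5, 0.6, 4.4]
gripper_width: 0.013
```

Contact of about 6 N at the expected height. Releasing slowly.

Request:
{"method": "jog_arm", "body": {
  "motion": [
    [-0.62, [0, 0, 0], [0, 0, 0]],
    [-0.62, [0, 0, 0], [0, 0, 0]],
    [-0.62, [0, 0, 0], [0, 0, 0]],
    [-0.3, [0, 0, 0], [0, 0, 0]],
    [-0.3, [0, 0, 0], [0, 0, 0]],
    [-0.3, [0, 0, 0], [0, 0, 0]],
    [0, [0, 0, 0], [0, 0, 0]],
    [0, [0, 0, 0], [0, 0, 0]],
    [0, [0, 0, 0], [0, 0, 0]]
  ],
  "grip_force": 10
}}

```text
t: 23.75
tcp_pos: [0.4964, -0.226, 0.0409]
orientation: [0.971, 0.24, -0.0, 0.0]
force: [-0.1, -0.7, -0.7]
gripper_width: 0.0418
```

Request:
{"method": "jog_arm", "body": {
  "motion": [
    [0, [0, 0, -0.005], [0, 0, 0]],
    [0, [0, 0, -0.01], [0, 0, 0]],
    [0, [0, 0, -0.02], [0, 0, 0]],
    [0, [0, 0, -0.03], [0, 0, 0]],
    [0, [0, 0, -0.03], [0, 0, 0]],
    [0, [0, 0, -0.03], [0, 0, 0]],
    [0, [-0.02, -0.045, 0], [0, 0, 0]],
    [0, [-0.02, -0.045, 0], [0, 0, 0]],
    [0, [0, -0.045, 0], [0, 0, 0]],
    [0, [0, -0.045, 0], [0, 0, 0]],
    [0, [0, 0, 0], [0, 0, 0]]
  ]
}}

```text
t: 24.85
tcp_pos: [0.3795, -0.0843, 0.1668]
orientation: [0.97, 0.242, 0.001, -0.002]
force: [1.0, -0.1, 0.7]
gripper_width: 0.0435
```

```bash
python3 plan.py "[]"; python3 - <<'E'
from h import *
a=[]
for n,(u,v) in dict(top=(394,295),scene=(256,195)).items():
    p,d=capture(n);W=cloud(n,d);q=W-[.492,-.228,0];cx=-.8846*q[...,0]-.4664*q[...,1];cy=.4664*q[...,0]-.8846*q[...,1];z=W[...,2]
    a.append(cv2.resize(p[v-60:v+60,u-40:u+40],None,fx=5,fy=5,interpolation=cv2.INTER_CUBIC))
    m=(abs(cy)<.03)&(z>.05)&(z<.11)
    for lo in np.arange(-.11,.16,.01):
        k=m&(cx>=lo)&(cx<lo+.01)
        if k.sum()>2:
            t=k&(z>np.percentile(z[k],70)-.001);print(n,round(lo,2),k.sum(),'y',np.median(cy[t]).round(4),'z',np.percentile(z[k],90).round(4))
cv2.imwrite('pics/seat.png',cv2.convertScaleAbs(np.hstack(a),alpha=1.4,beta=15))
E
```

```text
t 24.85 tcp [ 0.3795 -0.0843  0.1668] xang 28.05 zax [ 3.0e-04  3.3e-03 -1.0e+00] F [ 1.  -0.1  0.7] w 0.0435 q [-0.66 -0.3   0.65  2.11  0.19  1.28 -1.17]
tcp in cradle [ 0.0325 -0.1796  0.1668]
top -0.1 25 y -0.0022 z 0.0894
top -0.09 53 y -0.0007 z 0.0908
top -0.08 54 y -0.0012 z 0.0922
top -0.07 59 y -0.0022 z 0.0941
top -0.06 73 y -0.0017 z 0.0858
top -0.05 40 y -0.0016 z 0.0878
top -0.04 27 y -0.0012 z 0.0851
top -0.03 25 y -0.0011 z 0.0862
top -0.02 25 y -0.0016 z 0.0856
top -0.01 28 y -0.0008 z 0.0852
top -0.0 25 y -0.001 z 0.0846
top 0.01 26 y 0.0005 z 0.0853
top 0.02 44 y -0.0005 z 0.0926
top 0.03 62 y -0.0013 z 0.0943
top 0.04 64 y 0.0018 z 0.0844
top 0.05 48 y -0.0034 z 0.0845
top 0.06 18 y -0.0013 z 0.0839
top 0.07 19 y -0.0012 z 0.0829
top 0.08 19 y -0.0017 z 0.0835
top 0.09 7 y -0.0025 z 0.0829
top 0.11 55 y -0.0004 z 0.0924
top 0.12 60 y -0.0008 z 0.0916
top 0.13 60 y -0.0002 z 0.0936
top 0.14 55 y -0.0006 z 0.0926
scene -0.11 3 y -0.0018 z 0.0864
scene -0.1 88 y -0.003 z 0.0864
scene -0.09 58 y -0.0012 z 0.0889
scene -0.08 62 y -0.0026 z 0.0909
scene -0.07 34 y -0.0012 z 0.0901
scene -0.06 52 y -0.0006 z 0.0832
scene -0.05 42 y -0.0013 z 0.0864
scene -0.04 17 y -0.0016 z 0.0827
scene -0.03 16 y -0.0002 z 0.0822
scene -0.02 23 y 0.0002 z 0.0821
scene -0.01 21 y 0.0 z 0.0824
scene -0.0 17 y -0.0019 z 0.0823
scene 0.01 23 y -0.0005 z 0.0813
scene 0.02 115 y -0.0003 z 0.0914
scene 0.03 32 y -0.0028 z 0.0915
scene 0.04 44 y 0.013 z 0.0834
scene 0.05 27 y -0.0022 z 0.0808
scene 0.06 11 y 0.0001 z 0.0806
scene 0.07 14 y -0.0012 z 0.0816
scene 0.08 12 y -0.001 z 0.0804
scene 0.09 3 y -0.002 z 0.0758
scene 0.1 10 y -0.001 z 0.0874
scene 0.11 93 y -0.0004 z 0.0879
scene 0.12 55 y -0.0005 z 0.0898
scene 0.13 36 y -0.0003 z 0.0902
scene 0.14 24 y -0.0013 z 0.0892
```

View pics/seat.png

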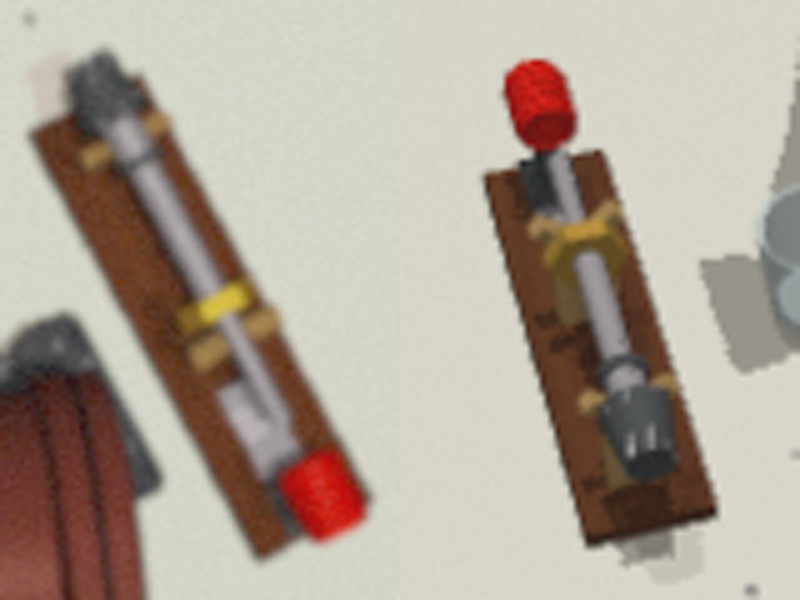

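The shaft is seated: the burr saddle is between the burr and flange (top crop (125,142)), it is level, and the thin end points to the cap (red, at (325,495)). Now back to the cap at cradle x≈130 mm.

Request:
{"method": "jog_arm", "body": {
  "motion": [
    [0.4, [0, 0.035, 0], [0, 0, 0.2]],
    [0.4, [-0.019, 0.036, 0], [0, 0, 0]],
    [0.4, [-0.026, 0.036, 0], [0, 0, 0]],
    [0.4, [-0.026, 0.036, 0], [0, 0, 0]],
    [0.4, [-0.0265, 0.036, 0.01], [0, 0, 0]],
    [0.4, [0, 0, 0.02], [0, 0, 0]],
    [0.4, [0, 0, 0], [0, 0, 0]],
    [0.4, [0, 0, 0], [0, 0, 0]]
  ]
}}

```text
t: 25.75
tcp_pos: [0.3775, -0.2925, 0.1365]
orientation: [0.971, 0.238, -0.001, 0.0]
force: [0.4, 0.4, 0.1]
gripper_width: 0.0609
```

```bash
python3 plan.py "[(.492-.130*.8846-.0005*.4664,-.228-.130*.4664+.0005*.8846,.040)]"
```

```text
t 25.75 tcp [ 0.3775 -0.2925  0.1365] xang 27.48 zax [-2.3e-03 -6.0e-04 -1.0e+00] F [0.4 0.4 0.1] w 0.0609 q [-0.6  -0.02  1.18  1.99  0.03  1.16 -0.52]
tcp in cradle [0.1314 0.0037 0.1365]
[ 0.3767688 -0.2881897  0.04     ] tool delta [ 0.0016 -0.0041  0.0965] dist 0.097
```

Request:
{"method": "jog_arm", "body": {
  "motion": [
    [0.4, [0.0015, -0.004, 0.005], [0, 0, -0.3]],
    [0.4, [0, 0, 0.015], [0, 0, 0]],
    [0.4, [0, 0, 0.015], [0, 0, 0]],
    [0.4, [0, 0, 0.015], [0, 0, 0]],
    [0.4, [0, 0, 0.015], [0, 0, 0]],
    [0.4, [0, 0, 0.01], [0, 0, 0]],
    [0.4, [0, 0, 0.01], [0, 0, 0]],
    [0.4, [0, 0, 0.01], [0, 0, 0]],
    [0.4, [0, 0, 0], [0, 0, 0]],
    [0.4, [0, 0, 0], [0, 0, 0]]
  ]
}}

```text
t: 26.75
tcp_pos: [0.3771, -0.2877, 0.0412]
orientation: [0.971, 0.241, -0.0, -0.0]
force: [0.1, 0.1, 1.1]
gripper_width: 0.0611
```

```bash
python3 plan.py "[]"
```

```text
t 26.75 tcp [ 0.3771 -0.2877  0.0412] xang 27.83 zax [-9.e-04  7.e-04 -1.e+00] F [0.1 0.1 1.1] w 0.0611 q [-0.46  0.23  1.14  2.1  -0.26  0.96 -0.27]
tcp in cradle [ 0.1295 -0.0007  0.0412]
```

Request:
{"method": "jog_arm", "body": {
  "motion": [
    [-1, [0, 0, 0], [0, 0, 0]],
    [-1, [0, 0, 0], [0, 0, 0]],
    [-1, [0, 0, 0], [0, 0, 0]],
    [-1, [0, 0, 0], [0, 0, 0]],
    [-1, [0, 0, 0], [0, 0, 0]],
    [-1, [0, 0, 0], [0, 0, 0]],
    [-1, [0, 0, 0], [0, 0, 0]]
  ],
  "grip_force": 20
}}

```text
t: 27.45
tcp_pos: [0.3776, -0.2884, 0.0413]
orientation: [0.971, 0.241, 0.0, 0.0]
force: [4.7, -3.9, -4.7]
gripper_width: 0.0287
```

Request:
{"method": "jog_arm", "body": {
  "motion": [
    [-1, [0.003, 0, 0], [0, 0, 0]],
    [-1, [0.003, 0, 0], [0, 0, 0]],
    [-1, [0.003, 0, 0], [0, 0, 0]],
    [-1, [0.003, 0, 0], [0, 0, 0]],
    [-1, [0.003, 0, 0], [0, 0, 0]],
    [-1, [0.003, 0, 0], [0, 0, 0]],
    [-1, [0.003, 0, 0], [0, 0, 0]],
    [-1, [0.003, 0, 0], [0, 0, 0]],
    [-1, [0.003, 0, 0], [0, 0, 0]],
    [-1, [0.003, 0, 0], [0, 0, 0]],
    [-1, [0, 0, 0], [0, 0, 0]]
  ]
}}

```text
t: 28.55
tcp_pos: [0.4038, -0.2745, 0.0412]
orientation: [0.971, 0.24, -0.0, 0.0]
force: [1.2, -5.4, -2.6]
gripper_width: 0.0286
```

```bash
python3 plan.py "[]"
```

```text
t 28.55 tcp [ 0.4038 -0.2745  0.0412] xang 27.82 zax [-6.e-04 -7.e-04 -1.e+00] F [ 1.2 -5.4 -2.6] w 0.0286 q [-0.47  0.27  1.11  2.07 -0.3   0.97 -0.29]
tcp in cradle [ 0.0997 -0.      0.0412]
```

Request:
{"method": "jog_arm", "body": {
  "motion": [
    [-1, [0.002, 0, 0], [0, 0, 0]],
    [-1, [0.002, 0, 0], [0, 0, 0]],
    [-1, [0.002, 0, 0], [0, 0, 0]],
    [-1, [0.001, 0, 0], [0, 0, 0]],
    [-1, [0, 0, 0], [0, 0, 0]]
  ]
}}

```text
t: 29.05
tcp_pos: [0.4098, -0.2713, 0.0412]
orientation: [0.971, 0.24, -0.0, 0.0]
force: [0.6, -5.2, -2.4]
gripper_width: 0.0286
```

Request:
{"method": "jog_arm", "body": {
  "motion": [
    [-1, [0.001, 0, 0], [0, 0, 0]],
    [-1, [0.001, 0, 0], [0, 0, 0]],
    [-1, [0.001, 0, 0], [0, 0, 0]],
    [-1, [0, 0, 0], [0, 0, 0]]
  ]
}}

```text
t: 29.45
tcp_pos: [0.4123, -0.27, 0.0412]
orientation: [0.971, 0.24, -0.0, 0.0]
force: [-0.4, -5.4, -1.0]
gripper_width: 0.0284
```

Request:
{"method": "jog_arm", "body": {
  "motion": [
    [-1, [0.001, 0, 0], [0, 0, 0]],
    [-1, [0.001, 0, 0], [0, 0, 0]],
    [-1, [0.001, 0, 0], [0, 0, 0]],
    [-1, [0, 0, 0], [0, 0, 0]]
  ]
}}

```text
t: 29.85
tcp_pos: [0.4147, -0.2687, 0.0412]
orientation: [0.971, 0.24, -0.001, 0.0]
force: [-1.4, -6.0, -0.2]
gripper_width: 0.0287
```

```bash
python3 plan.py "[]"
```

```text
t 29.85 tcp [ 0.4147 -0.2687  0.0412] xang 27.79 zax [-1.e-03 -6.e-04 -1.e+00] F [-1.4 -6.  -0.2] w 0.0287 q [-0.47  0.29  1.09  2.06 -0.31  0.97 -0.3 ]
tcp in cradle [ 0.0873 -0.0001  0.0412]
```

Request:
{"method": "jog_arm", "body": {
  "motion": [
    [-1, [0.001, 0, 0], [0, 0, 0]],
    [-1, [0.001, 0, 0], [0, 0, 0]],
    [-1, [0.001, 0, 0], [0, 0, 0]],
    [-1, [0, 0, 0], [0, 0, 0]]
  ]
}}

```text
t: 30.25
tcp_pos: [0.4147, -0.2686, 0.0411]
orientation: [0.971, 0.239, -0.002, -0.0]
force: [-11.5, -8.9, 7.7]
gripper_width: 0.0287
```

```bash
python3 plan.py "[]"
```

```text
t 30.25 tcp [ 0.4147 -0.2686  0.0411] xang 27.69 zax [-0.0046 -0.001  -1.    ] F [-11.5  -8.9   7.7] w 0.0287 q [-0.47  0.29  1.09  2.05 -0.31  0.98 -0.31]
tcp in cradle [ 0.0873 -0.0001  0.0411]
```

Hard stop reached: 14 N with no further travel, about 42 mm from the pulled-back position. Release and retreat.

Request:
{"method": "jog_arm", "body": {
  "motion": [
    [0.4, [0, 0, 0], [0, 0, 0]],
    [0.4, [0, 0, 0], [0, 0, 0]],
    [0.4, [0, 0, 0], [0, 0, 0]],
    [0.4, [0, 0, 0], [0, 0, 0]],
    [0.4, [0, 0, 0], [0, 0, 0]],
    [0.4, [0, 0, 0], [0, 0, 0]],
    [0.4, [0, 0, -0.01], [0, 0, 0]],
    [0.4, [0, 0, -0.02], [0, 0, 0]],
    [0.4, [0, 0, -0.03], [0, 0, 0]],
    [0.4, [0, 0, -0.03], [0, 0, 0]],
    [0.4, [0, 0, -0.03], [0, 0, 0]],
    [0.4, [0.02, -0.045, 0], [0, 0, 0]],
    [0.4, [0.02, -0.045, 0], [0, 0, 0]],
    [0.4, [0.02, -0.045, 0], [0, 0, 0]],
    [0.4, [0.02, -0.045, 0], [0, 0, 0]],
    [0.4, [0.02, -0.045, 0], [0, 0, 0]],
    [0.4, [0, 0, 0], [0, 0, 0]],
    [0.4, [0, 0, 0], [0, 0, 0]]
  ]
}}

```text
t: 32.05
tcp_pos: [0.4016, -0.0284, 0.1621]
orientation: [0.97, 0.241, -0.001, -0.001]
force: [0.3, -0.8, 0.2]
gripper_width: 0.0608
```

```bash
python3 plan.py "[]"; python3 - <<'E'
from h import *
p,_=capture('top');q,d=capture('scene')
a=cv2.resize(p[235:355,354:434],None,fx=4,fy=4,interpolation=cv2.INTER_CUBIC);b=cv2.resize(q[135:255,216:316],None,fx=4,fy=4,interpolation=cv2.INTER_CUBIC)
cv2.imwrite('pics/fin.png',cv2.convertScaleAbs(np.hstack([a,b]),alpha=1.4,beta=15))
W=cloud('scene',d);h=cv2.cvtColor(q,cv2.COLOR_BGR2HSV).astype(int);e=W-[.492,-.228,0]
cx=-.8846*e[...,0]-.4664*e[...,1];cy=.4664*e[...,0]-.8846*e[...,1]
t=(abs(cy)<.03)&(cx>.05)&(cx<.17)&(h[...,1]>180)&((h[...,0]<8)|(h[...,0]>172))&(h[...,2]>50)&(W[...,2]>.083)&(W[...,2]<.1)
print('cap',np.percentile(cx[t],[0,5,50,95,100]).round(4))
for lo in (-.1,-.08,-.03,0,.01,.06):
    k=(abs(cy)<.02)&(cx>=lo)&(cx<lo+.01)&(W[...,2]>.06);print(lo,np.percentile(W[...,2][k],90).round(4))
E
```

```text
t 32.05 tcp [ 0.4016 -0.0284  0.1621] xang 27.92 zax [-0.0023  0.0023 -1.    ] F [ 0.3 -0.8  0.2] w 0.0608 q [-0.86 -0.27  0.71  2.1   0.18  1.26 -1.3 ]
tcp in cradle [-0.0131 -0.2187  0.1621]
cap [0.0651 0.0688 0.0823 0.1    0.104 ]
-0.1 0.0859
-0.08 0.0899
-0.03 0.0816
0 0.0823
0.01 0.0826
0.06 0.0886
```

View pics/fin.png

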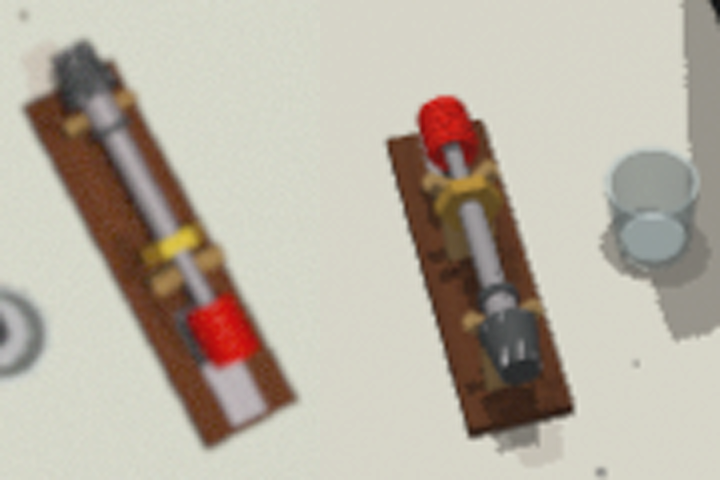

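The cap (top crop (222,330)) is home over the thin end, about 43 mm from its pulled-back position. The shaft is level in both saddles, the glass cup is standing and the robot is clear. Handing in.

```bash
python3 -c "
from station import *
print(hand_in())"
```

```text
the job is handed in; nothing more can be done
None
```

I pulled the cap back, set the shaft in the cradle, pushed the cap home over the thin end, and handed the job in at about 32 s of the 72 s allowed. `hand_in()` reports no verdict.

- **Cap pulled back:** I pulled it until it resisted. The cameras put the slide at about 38 mm, above the 28 mm needed.
- **First grasp missed:** The fingers closed above the shaft because they end about 22 mm short of the reported TCP. I measured that by camera depth and allowed for it. The second grasp held, and the shaft had not moved.
- **Shaft seated:** I lowered it with about 6 N of contact and released it slowly. The last pictures show it level in both notches, with the burr saddle between burr and flange and the thin end to the cap. Sideways it measured within about 2 mm of the notch line.
- **Cap pushed home:** I pushed to a hard stop at 14 N. It moved about 42 to 44 mm, the full stroke. After release the camera put it near slide 0; I could not read the slide to better than a few mm.
- **Bystanders:** The glass cup is upright in the last crop. I did not look again at the tamper, dosing cup or canister; nothing was moved close to them, and no unexpected contact forces appeared in my readings.
- **Disagreement:** The two cameras differed by up to about 3 mm on the saddle position along the notch line, so I aimed between them.

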